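Rock the wooden bung out of the pipe end

ROBOT

A 6-joint arm with a two-finger parallel gripper is mounted at the origin on a cart in front of the work surface, level with it; the furniture and walls round the work are solid. World frame = base frame: x ahead of the robot, y to its left, z up, the work surface at z = 0. Lengths are in mm, angles in rad, forces in N, time in s.
With the tool pointing down it reaches from about 350 to 800 mm from the base axis. Payload 7.3 kg.
Tool frame: the origin (TCP) lies midway between the tips of the shut fingers; the grasp point (between the pads) lies 19 mm behind it; z points along the fingers, y is the direction in which the jaws open and shut (so a half turn about z gives the same grasp; the last joint's range is limited). The gripper opens to 85 mm and grips with 20 to 120 N. Pads are 22 mm wide; open, the fingers measure 114 mm over their backs; the gripper's body (76 mm by 85 mm) begins 54 mm behind the grasp point. The pads swing forward as they close: fully open they stand 13 mm farther back than shut.
Start: joints at [-1.418, 0.342, 1.524, -0, 1.275, -0.146], TCP at [154.568, -501.75, 231.322] pointing down, gripper open.
Joint ranges: [-2.53, 2.53], [-0.77, 2.02], [0.04, 2.7], [-1, 4.14], [0.28, 2.66], [-3.11, 3.11]. Speed limits (rad/s): [2.57, 2.57, 3.14, 3.14, 3.14, 3.14].

INTERFACE

Orientations are given as [roll, pitch, yaw] about the fixed x, y, z axes, in that order (R = Rz(yaw) Ry(pitch) Rx(roll)).
In Python, from bench import move_pose, move_l, move_j, move_gripper, pause, inverse_kinematics, get_state, camera, calibration, Unreachable, close_job, look_for, trace gives the robot as it stands. Calls block until the motion is done:
- move_pose(position, orientation): joint-space move of the TCP to a pose.
- move_l(position, ori=None, v=150, f_stop=None): straight line of the TCP; ori=None keeps the orientation; v is the mean speed in mm/s. With f_stop (N) it stops when the force on the tool has changed by that much, and returns True; else False.
- move_j(angles): joint-space move.
- move_gripper(opening): finger opening in mm; the grip force is fixed at half the most; returns when the fingers have stopped.
- pause(seconds).
- inverse_kinematics(position, orientation): joint angles nearest the present ones, or None.
- get_state(): the state.
- camera(name): name is "scene" or "top" or "wrist"; returns the picture (400x640x3 uint8, blue, green, red); there is no depth.
- calibration(name): a dict with "mtx" (3x3 intrinsics, pixels), "k1" (the pictures are not rectified: a ray, as slopes to the right and down, at radius r is drawn at 1 + k1 r^2 times it, then the intrinsics apply), "rvec" (rotation vector, rad) and "tvec" (3), from world to camera coordinates, as OpenCV has them. Camera axes: x right, y down, z forward; pixel columns grow to the right and rows downward; lengths in mm; the calibration is good to about 2 mm. A picture is of the moment at which its call begins: read the wrist's pose just before it. calibration takes no time and is no camera call; for the wrist camera it gives the pose at the moment of the call.
A pose or a line that the arm cannot do raises Unreachable and nothing moves.
- close_job(): hands the job in, once; it reports no verdict.
Trained networks look in the newest picture that a camera, given by its name, has taken for a name from the list of things; names that differ only in an ending like _2 or _b are one class to them, and where a whole thing is asked for, a point or a joint stands for the part that bears it (a point fixed in the world has none). Each returns a list of dicts, best first, with "confidence" (0 to 1); they miss things now and then, are a little off and sometimes report something else, mostly with a low value. They report only what shows in the picture. A call takes as long as a camera call. They do not tell look-alikes from the thing itself.
- look_for(target, camera): "rect" ([left, top, right, bottom] in pixels, round what is visible of it).
- trace(target, camera): "pixels" (400x640 bool, what is visible of it) and "rect" ([left, top, right, bottom] in pixels, round what is visible of it).
The state is a dict: "time": time; "qpos": joint angles; "joint_velocities": joint speeds; "effort": joint torques, N m; "tcp_pos": TCP position; "tcp_rot": TCP orientation; "ft_force": force on the tool from outside, world axes, zero at the start; "ft_torque": the same for the moment, N m; "finger_gap": finger opening in mm.
Only numpy, scipy, OpenCV 4.12 (cv2) and the standard library are available. Lean on these libraries where they do the work, as an engineer would, in place of code of your own. Each camera call takes 0.05 s, during which the arm holds its last target.

TASK

Two pipe ends stand on the bench, each stopped with a tapered wooden bung. Take the bung with the flat, bar-shaped grip (not the round knob): rock it side to side towards its two flat faces while easing it upward, about ten degrees each way and at least twice each way while it is still in the pipe, until it comes free of the seal. Then put it in the empty wooden box and let go.

Things in the scene. Friction and masses are not known exactly. Their poses are not given: they have to be found in the camera images.
- bung: pale wooden bung, 80 g, loose, 79 mm high. Origin: centre of its bottom face; z up out of the pipe. Round taper, 29 mm across at the bottom, 41 mm at height 37. On top a flat grip 20 mm thick along its x and 34 mm wide along y, 39 to 79 mm above the origin: pinch it across x, about 62 mm above the origin. Rock it along its x. Turned half round it is the same.
- bung_top (a point): centre of the top face of the bung's grip, 79 mm from the bung's origin along its z. Seated, it is 109 mm above the bench. The bung is held by two rubber seal pads on either side (x) of the pipe mouth, which pinch the taper with about 25 N each, give 6 mm, and let go once the bung has risen about 15 mm.
- pipe: grey pipe end on a square dark flange (96 mm), fixed, holding the flat-grip bung; a like pipe nearby has a bung with a round knob. Origin: underside centre; z up; x within 6 deg of the bung's x. 65 mm across, mouth at z 60 mm; bore 48 mm wide, its floor, where the bung stands, at z 30 mm. Rock about the axis point at z 56 mm; raise 2 to 3 mm for the first tilt so that the bottom edge clears the floor.
- parts_box: empty open wooden box, 160 mm along its x, 110 mm along its y, 55 mm high, fixed. Walls and floor 6 mm thick (148 x 98 mm inside). Origin: centre of its underside; z up.
Things that resemble listed ones, but are neither listed nor needed, are in the scene too. Several things have the shape of the bung; the one meant has the colours described above.

How it is judged (in metres and radians):
On the way, in this order (a step that is already met when the one before it is completed fails the run):
1. the bung, still in the pipe (its bottom less than 20 mm above its seat), leans at least 7 degrees to the -x side of the pipe (angle between bung's own z axis and vertical above 0.12 rad and x of bung_top in the frame of pipe below -0.003 m and z of bung in the frame of pipe below 0.05 m and horizontal distance between bung and pipe below 0.015 m), for 0.05 s.
2. then, still in the pipe, it leans at least 7 degrees to the +x side (angle between bung's own z axis and vertical above 0.12 rad and x of bung_top in the frame of pipe above 0.003 m and z of bung in the frame of pipe below 0.05 m and horizontal distance between bung and pipe below 0.015 m), for 0.05 s.
3. then, still in the pipe, it leans at least 7 degrees to the -x side again (all of step 1), for 0.05 s.
4. the bung is clear of the pipe (z of bung in the frame of pipe above 0.062 m), for 0.05 s.
At the end, for the whole second after the job is handed in: The flat-grip bung rests in the wooden box, standing or lying, both its ends within the box's walls and its bottom less than 40 mm above the bench, at rest and released (x of bung in the frame of parts_box between -0.075 and 0.075 m and y of bung in the frame of parts_box between -0.05 and 0.05 m and x of bung_top in the frame of parts_box between -0.075 and 0.075 m and y of bung_top in the frame of parts_box between -0.05 and 0.05 m and height (world z) of bung below 0.04 m and linear speed of bung below 0.02 m/s and contact force between bung and the fingers below 0.1 N); the robot touches nothing.
It also fails if it takes over 45 s, if anything falls off the work surface, if the arm or the gripper's body presses on something with over 40 N, if the wrist force passes 120 N, or if a joint passes its speed limit or range.

## Working session

There is one attempt and no reset: what is moved stays moved. The work goes in short steps, each a Python script; the robot and the scene stay as the last script left them, time stands still between calls to the robot, and variables do not carry over. Pictures are saved under pics/ and viewed, and the job is handed in when it is done.

```bash
ls; mkdir -p pics; python3 - <<'E'
from bench import *
import cv2
for n in ["scene","top","wrist"]:
    im=camera(n); cv2.imwrite(f"pics/{n}0.png",im)
    c=calibration(n); print(n,c)
    if n!="wrist":
      for t in ["bung","pipe","parts_box"]:
        print(t,[(round(d["confidence"],2),[int(x) for x in d["rect"]]) for d in look_for(t,n)])
s=get_state(); print(s["time"],s["tcp_pos"],s["tcp_rot"],s["finger_gap"])
E
```

```text
pics
scene {'mtx': array([[380.92147137,   0.        , 322.23056465],
       [  0.        , 380.92147137, 201.89597886],
       [  0.        ,   0.        ,   1.        ]]), 'k1': -0.08339203149119608, 'rvec': array([ 0.9510394 , -2.56846259,  0.92736603]), 'tvec': array([430.27456987, 256.8838856 , 732.46982911])}
bung [(0.97, [353, 244, 372, 273]), (0.82, [318, 192, 338, 219]), (0.81, [257, 210, 274, 234]), (0.73, [289, 167, 303, 200])]
pipe [(0.7, [302, 205, 352, 251])]
parts_box [(0.68, [194, 218, 284, 301])]
top {'mtx': array([[412.55730168,   0.        , 320.22523733],
       [  0.        , 412.55730168, 194.53469444],
       [  0.        ,   0.        ,   1.        ]]), 'k1': 0.020147940665997864, 'rvec': array([ 2.19554416, -2.12769158,  0.15911306]), 'tvec': array([  56.75863663,  487.94473975, 1029.28183338])}
bung [(0.66, [275, 144, 290, 161]), (0.47, [314, 182, 329, 198]), (0.47, [320, 140, 336, 158]), (0.46, [295, 237, 309, 249])]
pipe [(0.61, [301, 174, 340, 215])]
parts_box [(0.68, [217, 127, 265, 192])]
wrist {'mtx': array([[290.63565843,   0.        , 316.62784647],
       [  0.        , 290.63565843, 202.41051771],
       [  0.        ,   0.        ,   1.        ]]), 'k1': -0.04018088133670609, 'rvec': array([-2.34729597,  1.73269207,  0.23441348]), 'tvec': array([-524.8439832 ,  -34.60111478,  378.61082721])}
0.45 [ 154.54419558 -501.71495441  231.24901591] [-3.14151364e+00  1.25135527e-05  2.98764001e-01] 85.64111146376874
```

View pics/scene0.png

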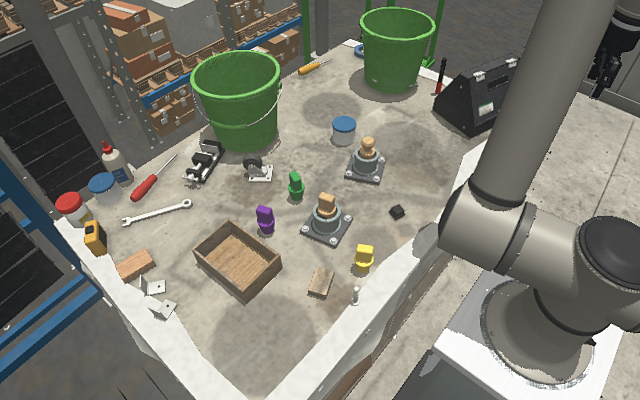

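View pics/top0.png

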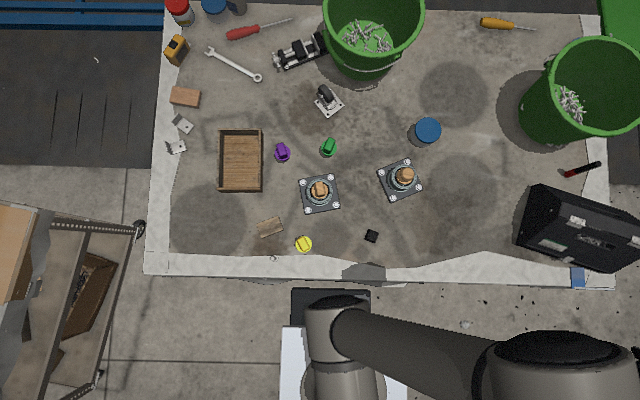

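```bash
python3 - <<'E'
import cv2
a=cv2.imread("pics/scene0.png")[130:310,180:420]; cv2.imwrite("pics/sc_crop.png",cv2.resize(a,None,fx=3.3,fy=3.3,interpolation=cv2.INTER_CUBIC))
a=cv2.imread("pics/top0.png")[115:260,205:385]; cv2.imwrite("pics/top_crop.png",cv2.resize(a,None,fx=4,fy=4,interpolation=cv2.INTER_CUBIC))
E
```

```text
(no output)
```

View pics/sc_crop.png

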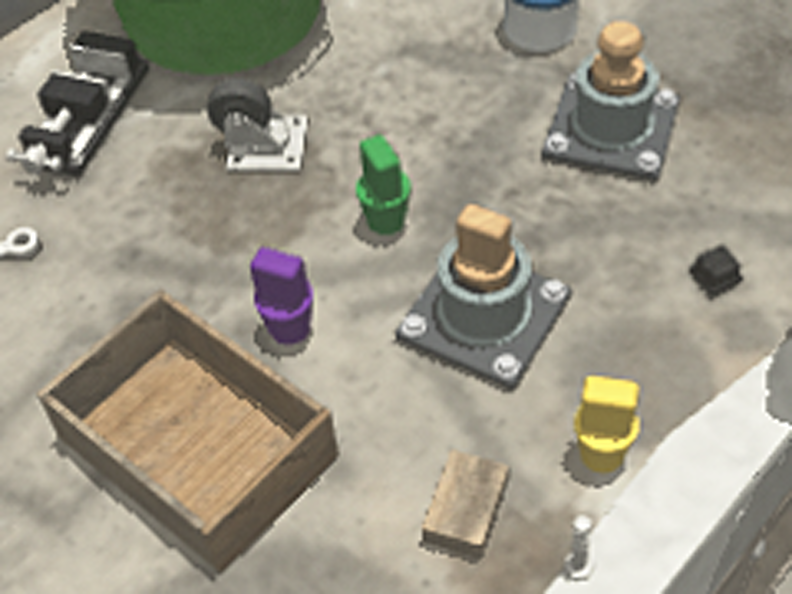

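View pics/top_crop.png

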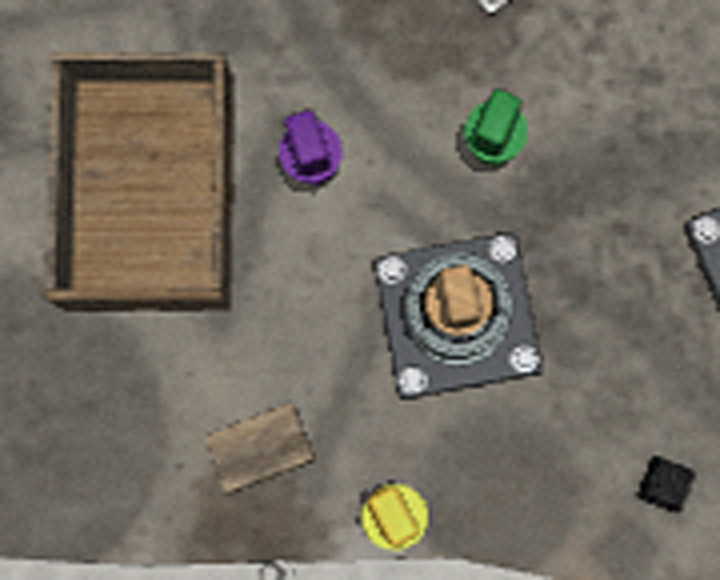

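The things that could be taken for the bung are:

| Candidate | Scene pixel | Top pixel |
|---|---|---|
| Pale flat-grip bung in pipe | (327,203) | (320,190) |
| Pale round-knob bung in pipe | (368,147) | (404,175) |
| Loose green | (296,185) | (328,147) |
| Loose purple | (265,220) | (282,152) |
| Loose yellow | (364,257) | (303,243) |

By the description it is the pale flat-grip one in the pipe, and the crop above confirms this. The empty box is at scene (238,260) and top (241,160). Next I'll estimate positions, then take a wrist close-up.

```bash
cat > h.py <<'E'
import numpy as np, cv2
from bench import *
from scipy.spatial.transform import Rotation as Rn
def plane(px,cal,z):
    px=np.asarray(px,float).reshape(-1,1,2)
    n=cv2.undistortPoints(px,cal["mtx"],np.array([cal["k1"],0,0,0,0.]))[:,0]
    R=cv2.Rodrigues(cal["rvec"])[0]; C=-R.T@cal["tvec"]
    d=np.c_[n,np.ones(len(n))]@R
    return C+d*((z-C[2])/d[:,2])[:,None]
def proj(P,cal):
    return cv2.projectPoints(np.asarray(P,float).reshape(-1,1,3),cal["rvec"],cal["tvec"],cal["mtx"],np.array([cal["k1"],0,0,0,0.]))[0][:,0]
def ori(yaw_y,R0=None):
    "tool down with tool y along direction yaw_y"
    y=np.array([np.cos(yaw_y),np.sin(yaw_y),0]); z=np.array([0,0,-1.]); x=np.cross(y,z)
    return Rn.from_matrix(np.c_[x,y,z])
def rpy(R): return list(R.as_euler("xyz"))
E
python3 - <<'E'
from h import *
c=calibration("top")
g=lambda p:[(x/4+205,y/4+115) for x,y in p]
print("bungtop",plane(g([(460,293)]),c,109))
print("flange bolts",plane(g([(391,268),(503,249),(525,357),(411,381)]),c,12))
fl=plane(g([(374,258),(520,233),(543,372),(404,398)]),c,8);print("flange",fl,fl.mean(0))
b=plane(g([(52,57),(228,54),(230,308),(49,305)]),c,55);print("box rim",b,b.mean(0))
c2=calibration("scene")
print("scene bungtop",plane([((483/3.3+180),(220/3.3+130))],c2,109))
c3=calibration("wrist");R=cv2.Rodrigues(c3["rvec"])[0];s=get_state()
C=-R.T@c3["tvec"];T=Rn.from_euler("xyz",s["tcp_rot"]).as_matrix();print("cam in tcp",T.T@(C-s["tcp_pos"]),"axis",T.T@R[2])
E
```

```text
bungtop [[490.81047594  74.19377904 109.        ]]
flange bolts [[520.11916781 118.62535918  12.        ]
 [535.22048191  45.44025977  12.        ]
 [464.23303297  29.15699485  12.        ]
 [446.14795749 102.973472    12.        ]]
flange [[527.05991074 130.1711633    8.        ]
 [547.02608362  34.32211865   8.        ]
 [455.17839456  16.9044073    8.        ]
 [435.25015242 107.21209605   8.        ]] [491.12863534  72.15244632   8.        ]
box rim [[642.02088538 337.89292522  55.        ]
 [648.12261882 226.33538484  55.        ]
 [484.48537465 217.23691792  55.        ]
 [482.68065454 329.98536889  55.        ]] [564.32738335 277.86264922  55.        ]
scene bungtop [[489.58419094  76.31576469 109.        ]]
cam in tcp [  66.84785459    0.17575804 -142.56242668] axis [-2.64547173e-01 -7.37816820e-04  9.64372464e-01]
```

```bash
python3 - <<'E'
from h import *
c=calibration("top"); print("toolbox",plane([(515,215),(530,185),(640,200)],c,150))
s=get_state(); p=list(s["tcp_pos"]); p[2]=330
move_l(p)
o=ori(np.deg2rad(90-11)); q=inverse_kinematics([485,73,250],rpy(o)); print(q)
q2=inverse_kinematics([485,73,250],rpy(ori(np.deg2rad(-101)))); print(q2)
E
```

```text
toolbox [[ 437.85760367 -370.64652272  150.        ]
 [ 508.14182523 -407.26144587  150.        ]
 [ 481.57753981 -656.25066336  150.        ]]
[-7.01406924e-03  2.63582923e-01  1.58302219e+00 -8.88178420e-16
  1.29498754e+00 -1.38582418e+00]
[-7.01406924e-03  2.63582923e-01  1.58302219e+00 -4.44089210e-16
  1.29498754e+00  1.75576848e+00]
```

```bash
python3 - <<'E'
from h import *
o=rpy(ori(np.deg2rad(79)))
move_pose([485,73,330],o); move_l([485,73,250])
c=calibration("wrist"); im=camera("wrist"); cv2.imwrite("pics/w1.png",im)
for t in ["bung","pipe"]:
  print(t,[(round(d["confidence"],2),[int(x) for x in d["rect"]]) for d in look_for(t,"wrist")])
import json; json.dump({k:np.asarray(v).tolist() for k,v in c.items()},open("c1.json","w"))
print(get_state()["time"],get_state()["tcp_pos"])
E
```

```text
bung [(0.85, [301, 170, 338, 213]), (0.78, [304, 248, 336, 295]), (0.72, [308, 36, 348, 82]), (0.62, [387, 223, 419, 254])]
pipe [(0.63, [271, 133, 364, 219])]
4.45 [485.60874813  72.92734989 251.12480517]
```

View pics/w1.png

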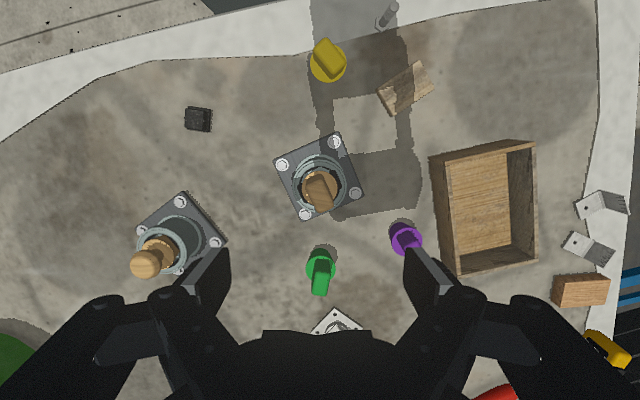

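```bash
python3 - <<'E'
import cv2
a=cv2.imread("pics/w1.png")[125:225,265:375]; cv2.imwrite("pics/w1c.png",cv2.resize(a,None,fx=6,fy=6,interpolation=cv2.INTER_CUBIC))
E
```

```text
(no output)
```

View pics/w1c.png

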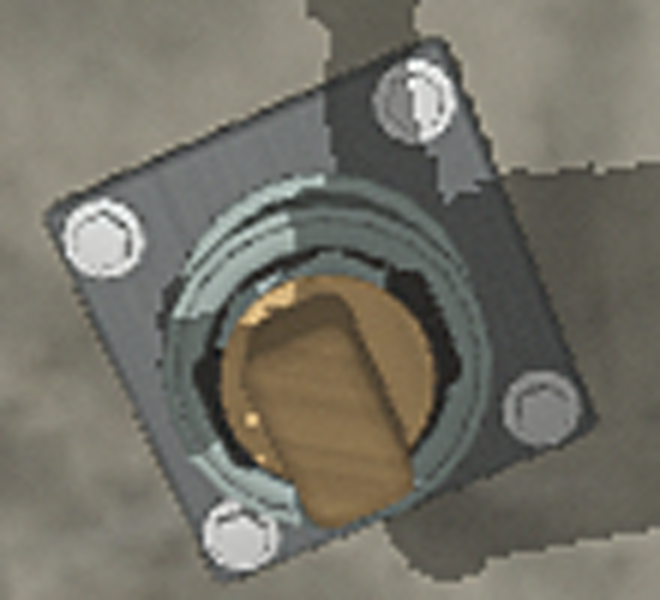

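```bash
cat > ov.py <<'E'
from h import *
import json
c={k:np.array(v) for k,v in json.load(open("c1.json")).items()}; c["k1"]=float(c["k1"])
fl=plane([(265+x/6-.4,125+y/6-.4) for x,y in [(45,215),(440,38),(597,418),(225,582)]],c,8)
ct=fl.mean(0);print(fl,ct)
e=[fl[1]-fl[0],fl[2]-fl[3],-(fl[3]-fl[0])@np.array([[0,-1,0],[1,0,0],[0,0,1]]) ]
for a,b in [(0,1),(3,2),(0,3),(1,2)]:
    d=fl[b]-fl[a];print(np.rad2deg(np.arctan2(d[1],d[0])),np.linalg.norm(d))
bolts=plane([(265+x/6-.4,125+y/6-.4) for x,y in [(103,238),(415,100),(542,408),(240,537)]],c,12);print(bolts.mean(0))
E
python3 ov.py
cat > ov2.py <<'E'
from ov import *
import sys
X,Y,yaw=map(float,sys.argv[1:4]); yaw=np.deg2rad(yaw)
im=cv2.imread("pics/w1.png")[125:225,265:375]; im=cv2.resize(im,None,fx=6,fy=6,interpolation=cv2.INTER_CUBIC)
def dr(P,col):
    q=proj(P,c); q=((q-[265,125]+.5)*6).round().astype(int); cv2.polylines(im,[q],True,col,1)
R=np.array([[np.cos(yaw),-np.sin(yaw)],[np.sin(yaw),np.cos(yaw)]])
def box(a,b,z): 
    p=np.array([[a,b],[a,-b],[-a,-b],[-a,b]])@R.T+[X,Y]; return np.c_[p,np.full(4,z)]
dr(box(10,17,109),(0,0,255)); dr(box(10,17,70),(255,0,255))
t=np.linspace(0,2*np.pi,60)
ci=lambda r,z:np.c_[X+r*np.cos(t),Y+r*np.sin(t),0*t+z]
dr(ci(20.5,67),(0,255,0)); dr(ci(32.5,60),(255,0,0)); 
cv2.imwrite(sys.argv[4],im)
E
python3 ov2.py 490 73 79 pics/ov1.png
```

```text
[[455.9327428   18.59609494   8.        ]
 [435.14745495 110.73913323   8.        ]
 [524.91251556 131.29875116   8.        ]
 [547.28854989  40.14304966   8.        ]] [490.8203158   75.19425725   8.        ]
102.71180940025579 94.45828548313158
103.7917283083159 93.86186035292607
13.271103608335682 93.86242457467313
12.900409099480909 92.0894347656889
[491.19425605  74.69761241  12.        ]
[[455.9327428   18.59609494   8.        ]
 [435.14745495 110.73913323   8.        ]
 [524.91251556 131.29875116   8.        ]
 [547.28854989  40.14304966   8.        ]] [490.8203158   75.19425725   8.        ]
102.71180940025579 94.45828548313158
103.7917283083159 93.86186035292607
13.271103608335682 93.86242457467313
12.900409099480909 92.0894347656889
[491.19425605  74.69761241  12.        ]
```

View pics/ov1.png

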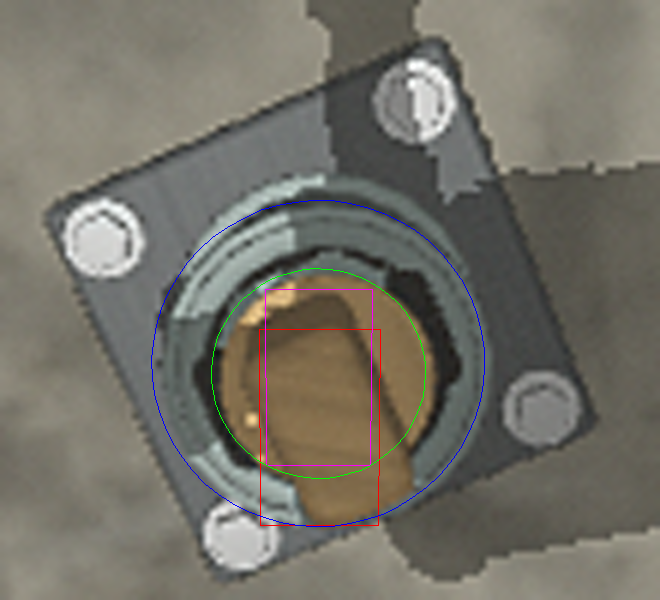

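```bash
python3 ov2.py 491 75 99 pics/ov2.png >/dev/null;python3 ov2.py 491 75 103 pics/ov3.png >/dev/null; python3 -c "
import cv2
cv2.imwrite('pics/ov23.png',cv2.hconcat([cv2.imread('pics/ov2.png')[150:550,130:530],cv2.imread('pics/ov3.png')[150:550,130:530]]))"
```

```text
(no output)
```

View pics/ov23.png

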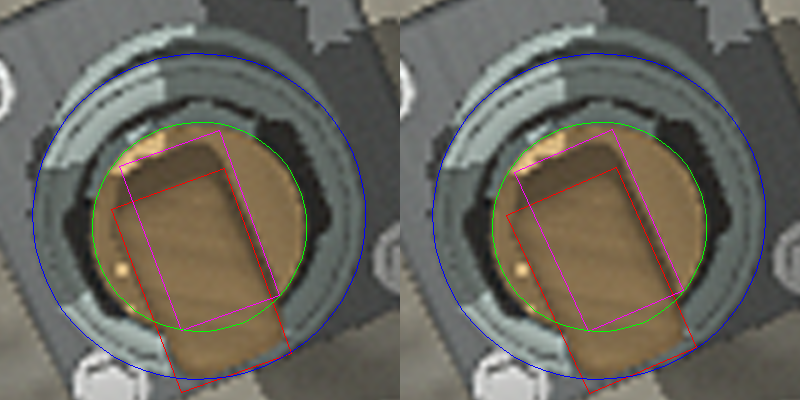

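The bung sits at about (490,75) with its x at about 100°, and the pipe's x is at about 103°. I'll rock −/+/−/+, so the unknown sign of the pipe's x doesn't matter. First I'll dry-run the inverse kinematics, then grasp.

```bash
cat > rock.py <<'E'
from h import *
YAW=np.deg2rad(100.0); XY=np.array([490.3,74.8])
bx=np.array([np.cos(YAW),np.sin(YAW),0]); by=np.array([-np.sin(YAW),np.cos(YAW),0])
O0=ori(YAW); T0=np.array([XY[0],XY[1],73.0])
def pose(h,th,T=None,piv=None):
    T=T0 if T is None else T; piv=np.array([T[0],T[1],56.]) if piv is None else piv
    r=Rn.from_rotvec(by*np.deg2rad(th))
    return piv+r.apply(T+[0,0,h]-piv), rpy(r*O0)
E
python3 - <<'E'
from rock import *
for h,t in [(0,0),(3,-12),(3,12),(9,-12),(9,12),(100,0)]:
    p,o=pose(h,t); print(h,t,p.round(1),inverse_kinematics(p,o).round(2))
for y in (YAW,0+np.deg2rad(90)): print(inverse_kinematics([565,278,200],rpy(ori(y))))
move_gripper(60)
move_l([T0[0],T0[1],160],rpy(O0))
c=calibration("wrist");cv2.imwrite("pics/w2.png",camera("wrist"))
import json; json.dump({k:np.asarray(v).tolist() for k,v in c.items()},open("c2.json","w"))
print(get_state()["time"],get_state()["tcp_pos"],get_state()["finger_gap"])
E
```

```text
0 0 [490.3  74.8  73. ] [-0.    0.48  1.81 -0.    0.85 -1.75]
3 -12 [491.   70.7  75.6] [-0.14  0.5   1.79  0.25  0.93 -2.04]
3 12 [489.6  78.9  75.6] [ 0.14  0.49  1.8  -0.28  0.86 -1.42]
9 -12 [491.2  69.5  81.4] [-0.14  0.49  1.79  0.25  0.95 -2.04]
9 12 [489.4  80.1  81.4] [ 0.14  0.48  1.8  -0.27  0.87 -1.43]
100 0 [490.3  74.8 173. ] [-0.    0.35  1.69 -0.    1.1  -1.75]
[ 3.35626362e-01  5.59228477e-01  1.26021789e+00 -4.44089210e-16
  1.32214628e+00 -1.40970289e+00]
[ 0.33562636  0.55922848  1.26021789  0.          1.32214628 -1.23516996]
5.625 [490.92873166  74.82949836 160.92031736] 60.036268813315345
```

View pics/w2.png

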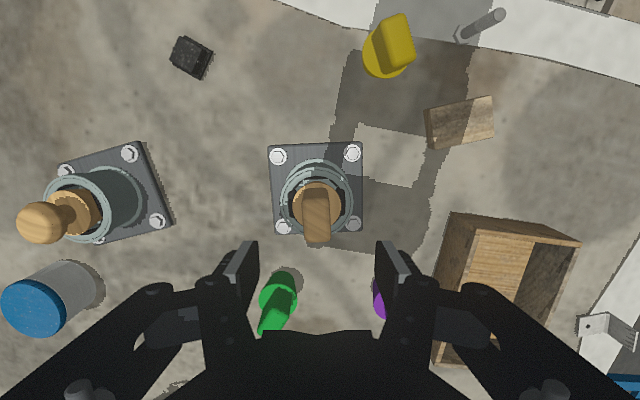

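The flat grip (315,215) is centred between the jaws and square to them, so I'll descend and grip.

```bash
python3 - <<'E'
from rock import *
r=move_l([T0[0],T0[1],73],rpy(O0),v=80,f_stop=15); s=get_state(); print(r,s["tcp_pos"],s["ft_force"])
if not r:
    move_gripper(0); s=get_state(); print(s["time"],s["finger_gap"],s["tcp_pos"],s["ft_force"],s["ft_torque"])
    cv2.imwrite("pics/w3.png",camera("wrist"));cv2.imwrite("pics/s3.png",camera("scene")[130:310,180:420].repeat(3,0).repeat(3,1))
E
```

```text
False [490.66871819  74.79896571  73.44864985] [-0.45717348  0.95697068  0.6749414 ]
7.3 19.650998900988938 [490.51577645  74.63288949  73.46303791] [-0.9826603  -0.80350868  5.71041839] [-0.28329086  0.1841568   0.19768939]
```

View pics/w3.png

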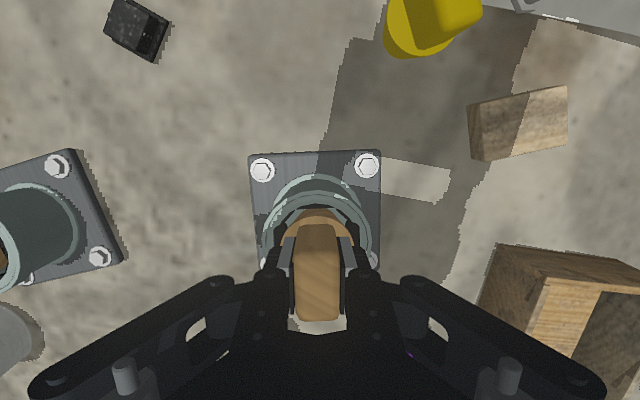

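The bung is gripped (gap 19.7 mm) with little side load. Now I'll do the first lift and tilt, watching the forces.

```bash
cat >> rock.py <<'E'
def go(h0,t0,h1,t1,n=4,v=8):
    for k in range(1,n+1):
        a=k/n; p,o=pose(h0+(h1-h0)*a,t0+(t1-t0)*a); move_l(p,o,v=v)
    pause(0.15); s=get_state()
    r=Rn.from_euler("xyz",s["tcp_rot"]); z=-r.as_matrix()[:,2]
    print(h1,t1,"t",round(s["time"],2),"tilt",round(np.rad2deg(np.arcsin(z@bx)),1),"gap",round(s["finger_gap"],1),"F",s["ft_force"].round(0),"M",s["ft_torque"].round(1),s["tcp_pos"].round(1))
E
python3 - <<'E'
from rock import *
go(0,0,2.5,0,1); go(2.5,0,3,-11)
cv2.imwrite("pics/s4.png",cv2.resize(camera("scene")[130:310,180:420],None,fx=3,fy=3,interpolation=cv2.INTER_CUBIC))
cv2.imwrite("pics/w4.png",camera("wrist"))
E
```

```text
2.5 0 t 8.02 tilt -0.0 gap 19.3 F [ -0.  -2. -16.] M [-0.7  0.1 -0.2] [489.1  74.7  74.6]
3 -11 t 9.23 tilt -11.0 gap 19.3 F [-7. -3.  4.] M [-0.7  1.3  0.4] [490.1  71.   77.1]
```

View pics/s4.png

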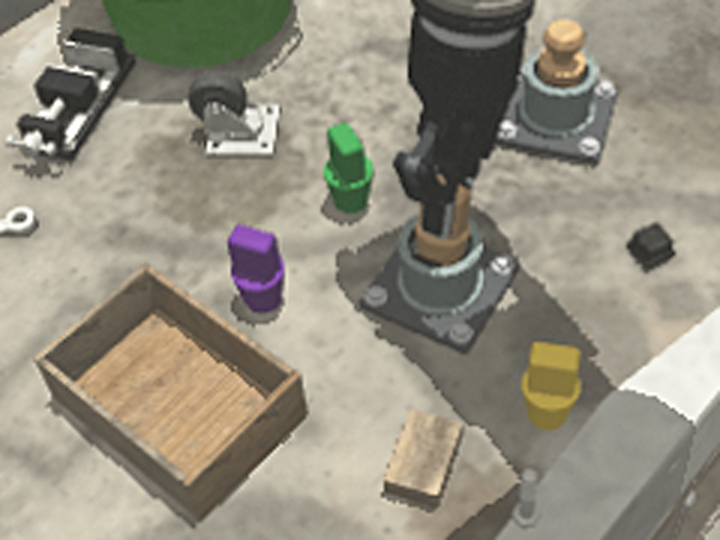

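View pics/w4.png

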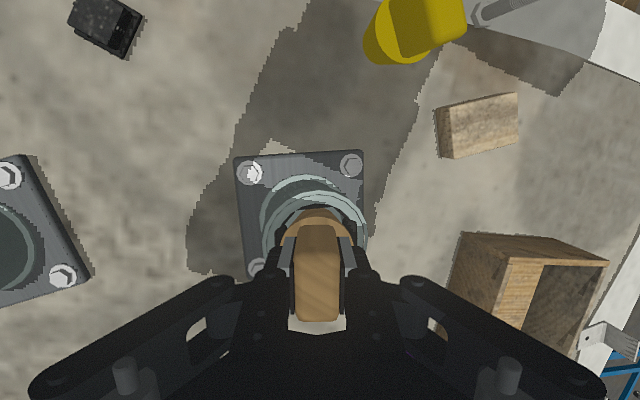

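In the wrist view the bung leans with the gripper, its grip still at (317,270), and the forces are small. I'll continue rocking while easing it up.

```bash
python3 - <<'E'
from rock import *
seq=[(3,-11),(4.5,11),(6,-11),(7.5,11),(9,-11)]
for a,b in zip(seq,seq[1:]): go(*a,*b,n=6,v=10)
cv2.imwrite("pics/w5.png",camera("wrist"))
E
```

```text
4.5 11 t 11.19 tilt 11.1 gap 19.0 F [-7. -2. 17.] M [-1.   1.4 -0.2] [490.   78.7  80.3]
6 -11 t 13.11 tilt -11.0 gap 19.2 F [-5. -2. 13.] M [-0.   1.   0.2] [492.4  70.4  81.6]
7.5 11 t 15.08 tilt 11.0 gap 19.2 F [-3. -0. 13.] M [-0.5  0.5 -0.1] [491.3  79.6  83.1]
9 -11 t 17.12 tilt -10.9 gap 19.5 F [-2. -1. 14.] M [0.2 0.3 0.1] [493.4  70.   84.2]
```

View pics/w5.png

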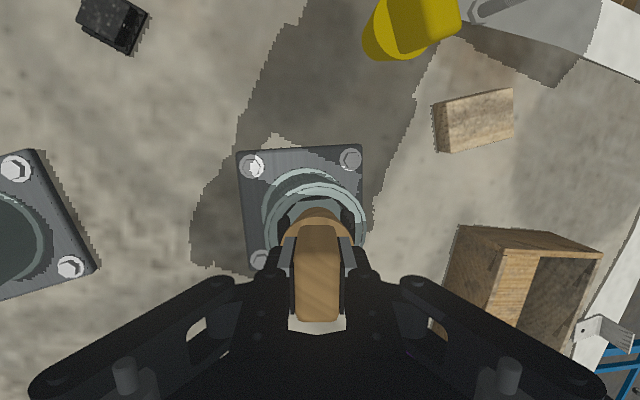

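All five half-rocks reached about 11° and the seal load is falling. Next I'll straighten, lift clear and carry it to the box, cross-checking the box position from the scene camera.

```bash
python3 - <<'E'
from rock import *
c2=calibration("scene")
b=plane([(x/3.3+180,y/3.3+130) for x,y in [(42,397),(333,412),(162,297)]],c2,55);print("box scene",b.round(0),(b[0]+b[1])/2)
go(9,-11,12,0,n=4,v=10)
go(12,0,40,0,n=1,v=40); go(40,0,115,0,n=1,v=80)
cv2.imwrite("pics/w6.png",camera("wrist"))
B=np.array([565,278]); o=rpy(ori(np.deg2rad(3)))
move_l([B[0],B[1],200],o,v=120)
s=get_state();print(s["time"],s["tcp_pos"],s["tcp_rot"],s["finger_gap"])
cv2.imwrite("pics/w7.png",camera("wrist"))
cv2.imwrite("pics/t7.png",cv2.resize(camera("top")[100:260,180:380],None,fx=3.5,fy=3.5,interpolation=cv2.INTER_CUBIC))
E
```

```text
box scene [[639. 339.  55.]
 [488. 224.  55.]
 [642. 235.  55.]] [563.63277209 281.52151472  55.        ]
12 0 t 18.52 tilt 0.1 gap 19.4 F [-1. -2. 10.] M [-0.4  0.2  0. ] [492.4  74.9  87.5]
40 0 t 19.52 tilt -0.0 gap 19.6 F [-0. -0. -1.] M [ 0.  0. -0.] [490.1  74.8 112.7]
115 0 t 20.77 tilt -0.0 gap 18.9 F [ 0. -0. -1.] M [ 0.  0. -0.] [490.1  74.8 187.5]
22.775 [564.92372592 277.74832881 199.95622124] [-3.14139310e+00  9.99076949e-05  1.62336701e+00] 19.357310096305607
```

View pics/w7.png

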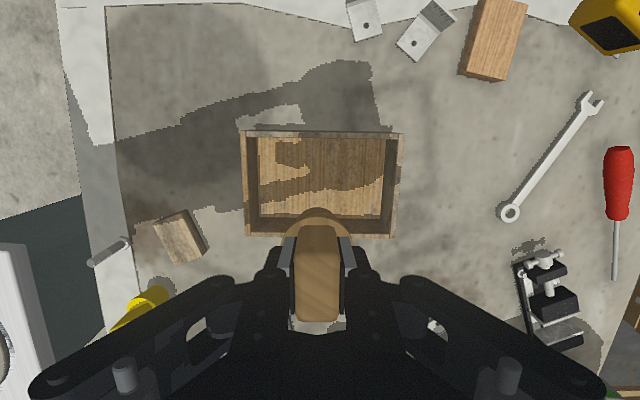

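View pics/t7.png

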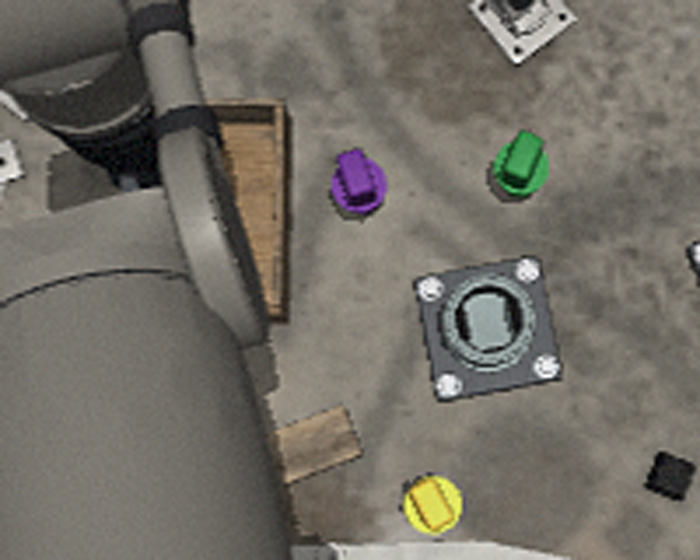

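The pipe is empty (488,325 in the crop), the bung is in the jaws, and the box is below. I'll lower it with a contact stop and release.

```bash
python3 - <<'E'
from rock import *
move_l([565,279.5,80],v=100)
r=move_l([565,279.5,46],v=25,f_stop=6); s=get_state(); print(r,s["time"],s["tcp_pos"],s["ft_force"])
p=s["tcp_pos"]
if r: move_l([565,279.5,p[2]],v=20)
move_gripper(50); pause(0.2)
s=get_state(); print(s["time"],s["finger_gap"],s["ft_force"])
move_l([565,279.5,230],v=120)
print(get_state()["time"])
cv2.imwrite("pics/w8.png",camera("wrist"))
E
```

```text
True 25.325 [564.87455706 279.50238698  49.54451705] [-0.37773081 -0.08970218  4.46981244]
26.175 50.1991301137341 [-0.59575758 -0.10987673 -0.42929794]
27.825
```

View pics/w8.png

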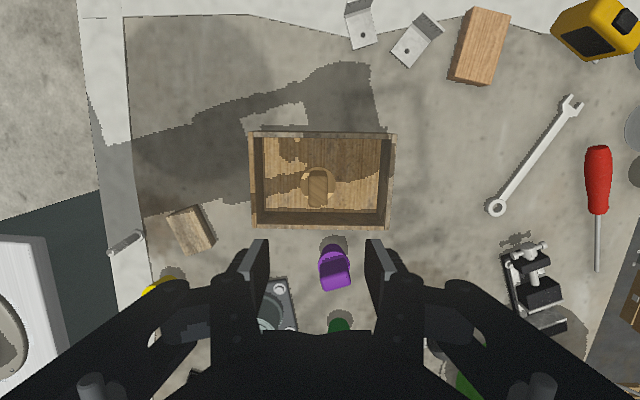

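The bung stands upright near the middle of the box at (317,187), released, with the gripper well above it and nothing touched. I'll hand the job in.

```bash
python3 - <<'E'
from bench import *
pause(0.3); s=get_state(); print(s["time"],s["ft_force"].round(1),s["joint_velocities"].round(3)); print(close_job())
E
```

```text
28.175 [ 0.7 -0.4 -0.7] [ 0.    -0.003 -0.     0.     0.    -0.001]
the job is handed in; nothing more can be done
None
```

The flat-grip bung is out of its pipe and standing upright in the wooden box, released. I handed the job in at about 28 s; it reported no verdict.

**Rocking:** I gripped the pale bung across its flat faces and rocked it about 11° each way while easing it up, five half-rocks in all. I alternated sides because the images didn't show which side is the pipe's −x; −/+/−/+ meets the required order either way.

**Checks that agreed:**
- The bung did not slip in the grip: the wrist view was unchanged through the rocking, and the gap stayed at 19–20 mm.
- The pipe was seen empty after the lift.
- In the box, the contact stop came at the expected height for the floor. The last picture shows the bung near the box centre.
- At hand-in the arm was still, clear of everything and under almost no load (about 1 N).
- Whenever I read it, the wrist force was below about 20 N. I did not log it continuously.

**Check that disagreed:** during the rocking the arm sat up to 3 mm above and beside where I commanded it, because the seal pushed on it. My estimate of the bung's height stayed about 8 mm under the 20 mm limit.

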